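# Hold a spring gauge at its marker

## Task

On the spring check gauge, press the rubber paddle of the lock lever down until it clicks over and stays down by itself, which frees the slide. Then pull the slide out by its T-handle against the spring until its pointer lines up with the brass marker clip on the scale, and finish still holding it there: the program ends with the gripper keeping the slide at the clip. Leave the other things on the table where they are.

Things in the scene. Friction and masses are not known exactly. Their poses are not given: they have to be found in the camera images.
- gauge: spring check gauge, bolted down: grey base plate 340 x 150 x 12 mm carrying a slide, a lock lever at one end and a scale rail along one side. Its origin lies on the table, under the slide's centre line; z is up, the slide is pulled out along its -x axis, the lever is at the +x end, the scale rail along the -y side (rail top 24 mm above the table). Position and yaw vary; it does not move in use
- paddle (a point): centre of the upper face of the lock lever's black rubber paddle (40 x 44 mm, 7 mm thick; long side across the gauge). Lever up: 67 mm above the table, paddle tilted about 14 degrees, its outer (+x) edge higher; lever fully down, nearly level: 39 mm above the table. It lies 121 mm from the gauge origin along gauge +x (129 mm when down). A fixed detent housing, 42 mm high, stands on the base plate beside it, from 27 to 47 mm off the centre line on the gauge +y side
- lever (a joint): lock lever angle in rad: 0 is up, slide locked (a tooth stands in front of a block on the slide); grows as the paddle is pressed down, 0.42 is fully down, slide free. The hinge lies across the gauge 61 to 69 mm inward of the paddle centre, 34 mm above the table. About 8 N on the paddle are needed at first; past about 0.3 rad it snaps on by itself and the detent keeps it down at 0.42
- handle (a point): centre of the slide's T-handle: a level black round bar, 16 mm in diameter, 70 mm long across the gauge (along gauge y), 75 mm above the table, on a 14 x 16 mm stem at its middle; nothing else is within 25 mm below the bar except the stem, and the end of the lever is about 55 mm away along gauge +x. It moves with the slide; fully in, it is 40 mm from the gauge origin along gauge -x
- slide (a joint): how far the slide is pulled out, m: 0 is fully in, end stop at 0.10. A spring pulls it back, about 5 N at 0 rising to 16 N at 0.10; it springs back when let go
- pointer (a point): tip of the flat steel pointer, 6 mm wide, that sticks out sideways (gauge -y) from the foot of the handle's stem over the scale rail, 32 mm above the table; at the same gauge x as the handle
- marker: brass clip 14 mm wide along the scale, clamped on the scale rail; the point given lies on the table under the slide's centre line, level with the middle of the clip along the gauge; its axes are those of the gauge. The slide must be pulled out 45 to 85 mm to reach it, different each time; the clip itself does not move
- mark (a point): the place where the pointer's tip belongs: over the scale rail in the middle of the brass marker clip's width, 32 mm above the table
- pulley_big: large steel idler pulley, 110 mm across, 34 mm high, lying flat on the table on the scale side of the gauge; bystander; origin under its centre
- pulley_small: small steel idler pulley, 68 mm across, 30 mm high, lying flat on the table on the side of the gauge away from the scale; bystander; origin under its centre
- spanner: steel spanner lying on the table near the lever end of the gauge, on the scale side; bystander; origin under its middle, x axis along it
- phone: black phone 150 x 72 x 9 mm lying on the table; bystander; origin under its centre
- scanner: black hand scanner with a yellow grip, about 190 x 70 x 41 mm; bystander; origin under its head
- oil_can: bottle, 60 mm across, 140 mm high, standing; bystander; origin under its centre
- cup: white mug, 80 mm across, 90 mm high, standing; bystander; origin under its centre

How it is judged:
On the way, in this order (a step that is already met when the one before it is completed fails the run):
1. the lock lever is down and stays down by its detent, with the gripper off it (value of joint lever above 0.36 rad and contact force between each of the arm, the fingers and lever below 0.3 N), for 0.2 s.
2. the slide is held at the marker clip by the gripper (x of pointer in the frame of marker between -0.007 and 0.007 m and value of joint lever above 0.36 rad and contact force between the fingers and slide above 3 N), for 0.4 s.
At the end, for the whole second after the job is handed in: lever still down (over 0.36 rad), the pointer within 7 mm of the middle of the marker clip along the scale (within the clip's width), the slide still, and the gripper's fingers bearing on the slide with more than 3 N, all through the last second (all of step 2 and velocity of joint slide between -0.02 and 0.02 m/s); the arm keeps its last pose, push and grip.
It fails at once if a bystander (pulleys, spanner, phone, scanner, bottle or mug) is shoved more than 30 mm (distance of any of pulley_big, pulley_small, spanner, phone, scanner, oil_can, cup from where it was at the start of the episode above 0.03 m).
It also fails if it takes over 40 s, if anything falls off the work surface, if the arm or the gripper's body presses on something with over 40 N, if the wrist force passes 120 N, or if a joint passes its speed limit or range.

## Robot

A 7-joint arm with a two-finger parallel gripper is mounted at the origin on the work surface. World frame = base frame: x ahead of the robot, y to its left, z up, the work surface at z = 0. Lengths are in m, angles in rad, forces in N, time in s.
With the tool pointing down it reaches from about 0.425 to 0.875 m from the base axis. Payload 4.7 kg.
Tool frame: the origin (TCP) lies at the very end of the fingers, on their centre line; the grasp point (between the pads) lies 19 mm behind it; z points along the fingers, y is the line along which they close (so a half turn about z gives the same grasp; the last joint's range is limited). The gripper opens to 87 mm and grips with 3 to 60 N. Pads are 19 mm wide; open, the fingers measure 117 mm over their backs; the gripper's body (75 mm by 190 mm) begins 51 mm behind the grasp point.
Start: joints at [-1.25, 0.321, -0.07, 1.45, 0.023, 1.371, -0.057], TCP at [0.196, 0.62, 0.2] pointing down, gripper open.
Joint ranges: [-2.86, 2.86], [-0.3, 2.09], [-1.38, 1.24], [0.06, 2.45], [-1.56, 4.7], [0.09, 2.05], [-2.69, 2.69]. Speed limits (rad/s): [2.57, 2.57, 3.14, 3.14, 3.14, 3.14, 3.14].

## Interface

Orientations are given as a unit quaternion [w, x, y, z].
In Python, from workcell import bot gives the robot as it stands. The module is installed in compiled form; this text tells all that it offers.
- The arm moves only by the tool play_rows, never from a script. Its arguments are lists of equal length, an entry for each row: "translation": the shift along the tool's x, y, z in mm, a list of three; "delta_rot": the turn, a rotation vector about the tool's x, y, z in rad, a list of three; "gripper": the opening, from 0 (shut) to 1 (fully open). In form: {"translation": [[x, y, z], ...], "delta_rot": [[rx, ry, rz], ...], "gripper": [gripper, ...]}. A call has 1 to 10 rows; each row is the pose to reach, as a shift and turn from the pose commanded when the call began, along the tool's axes at that moment; what a row does not reach only later rows make up. A row lasts 1/10 s, in which the tool goes at most 50 mm and 8.59 degrees, less where a joint would pass 70% of its speed; a pose out of reach is approached as far as the arm can. A call with a gripper value outside its range is refused whole. The fingers move at their own pace and stop on an object; "newtons" is the grip in N (left out, the last holds). Time passes only in rows, so rows that repeat a pose let the fingers close. It gives the time, the measured TCP pose, the force, the opening and the grip force at its end, in the units of the state.
- bot.sense(): the state, without advancing time (a new reading comes with each control period).
- bot.snapshot(name): name is "scene" or "top" or "wrist"; returns the picture (480x640x3 uint8, red, green, blue); there is no depth.
- bot.get_calibration(name): a dict with "fx", "fy", "cx", "cy" (pixels), "R" (3x3) and "t" (3): a world point X has camera coordinates R X + t. Camera axes: x right, y down, z forward; pixel columns grow to the right and rows downward; lengths in m; the calibration is good to about 2 mm. A picture is of the moment at which its call begins: read the wrist's pose just before it. get_calibration takes no time and is no camera call; for the wrist camera it gives the pose at the moment of the call.
- bot.job_done(): hands the job in; it is judged then, once.
The state is a dict: "time_s": time; "qpos": joint angles; "qd": joint speeds; "joint_torque": joint torques, N m; "eef_pos": TCP position; "tool_rot": TCP orientation; "ft_force": force on the tool from outside, world axes, zero at the start; "ft_torque": the same for the moment, N m; "width": finger opening in m; "gripper_force": force on a finger pad.
Only numpy, scipy, OpenCV 4.12 (cv2) and the standard library are available. Lean on these libraries where they do the work, as an engineer would, in place of code of your own. Each camera call takes 0.05 s, during which the arm holds its last target. There are 200 camera calls.

## Working session

There is one attempt and no reset: what is moved stays moved. The work goes in short steps, Python scripts to look and compute and a tool call to move; the robot and the scene stay as the last step left them, time stands still between calls to the robot, and variables do not carry over. Pictures are saved under pics/ and viewed, at most 10 in all, crops included, and the job is handed in when it is done.

Besides the shell and the picture viewer there is one more tool, called after "Call:" by a JSON object that holds its "method" and its "body". play_rows: Moves the arm, as the interface text tells. Its arguments: {"type":"object","properties":{"translation":{"type":"array","items":{"type":"array","items":{"type":"number"}}},"delta_rot":{"type":"array","items":{"type":"array","items":{"type":"number"}}},"gripper":{"type":"array","items":{"type":"number"}},"newtons":{"type":"number"}},"required":["translation","delta_rot","gripper"]}

```bash
mkdir -p pics
python3 - <<'E'
from workcell import bot
import cv2,json,numpy as np
for n in ("top","scene"):
    c=bot.get_calibration(n); im=bot.snapshot(n)
    cv2.imwrite(f"pics/{n}0.png",im[:,:,::-1])
    print(n,{k:np.round(v,4).tolist() for k,v in c.items()})
s=bot.sense();print(s)
E
```

```text
top {'fx': 574.1535, 'fy': 574.1535, 'cx': 316.8302, 'cy': 238.6087, 'R': [[0.023, -0.9997, -0.0014], [-0.9852, -0.0224, -0.17], [0.1699, 0.0053, -0.9854]], 't': [-0.0456, 0.5982, 1.3541]}
scene {'fx': 578.0521, 'fy': 578.0521, 'cx': 317.121, 'cy': 238.082, 'R': [[-0.8871, 0.4615, -0.0063], [0.3679, 0.6986, -0.6137], [-0.2788, -0.5467, -0.7895]], 't': [0.5614, -0.153, 1.4589]}
{'time_s': 0.1, 'qpos': array([-1.24989119,  0.32172799, -0.0700764 ,  1.45151594,  0.02257175,
        1.37079961, -0.05688075]), 'qd': array([-0.00110623, -0.00256933,  0.00165443, -0.00387325, -0.00077406,
       -0.0002402 , -0.00013103]), 'joint_torque': array([-3.64313719e-04, -4.92569125e+01, -4.05968595e-01, -3.13402033e+01,
       -6.43422268e-02,  3.93728376e-02,  8.14434293e-05]), 'eef_pos': array([0.19619613, 0.61914188, 0.19920301]), 'tool_rot': array([-9.41278115e-05,  1.52785387e-01,  9.88259041e-01, -8.26937129e-04]), 'ft_force': array([ 0.01046309,  0.02733367, -0.05748548]), 'ft_torque': array([-0.02651822,  0.00731256, -0.00383432]), 'gripper_force': 0.0, 'width': 0.08700561545547059}
```

View pics/top0.png

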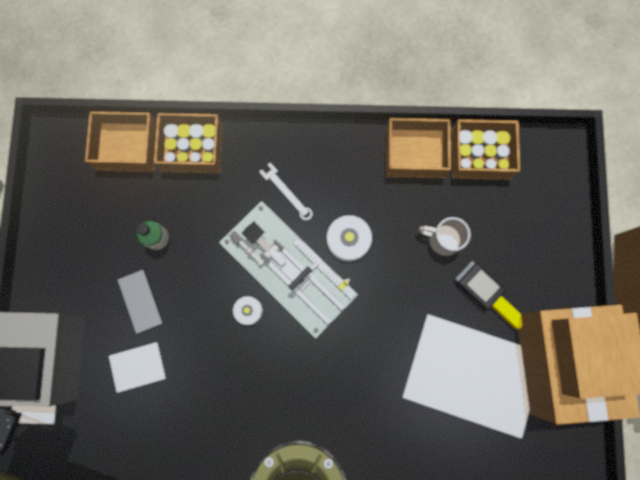

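View pics/scene0.png

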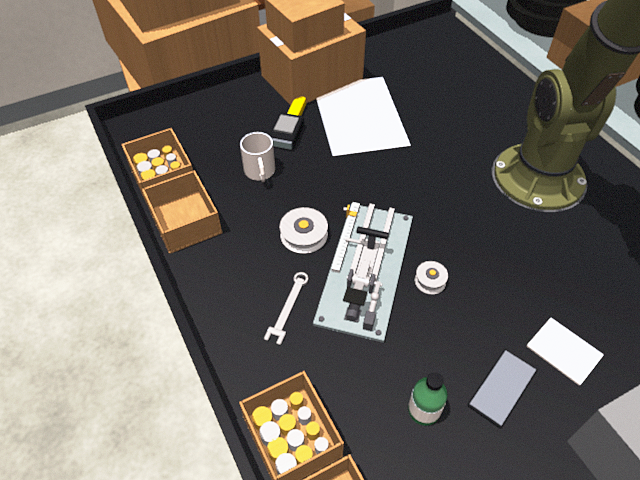

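Top view: the gauge plate spans (262,203), (220,240), (317,337) and (357,296). The paddle is near (254,232), the handle bar near (301,275) and the clip near (345,284). In the scene view the bar is near (374,232), the paddle near (356,297) and the clip near (351,210).

```bash
cat > h.py <<'E'
import numpy as np,cv2
from workcell import bot
def ray(c,u,v):
    R=np.array(c["R"]);t=np.array(c["t"]);o=-R.T@t
    d=R.T@np.array([(u-c["cx"])/c["fx"],(v-c["cy"])/c["fy"],1]);return o,d
def onz(c,u,v,z):
    o,d=ray(c,u,v);return (o+d*(z-o[2])/d[2])
def proj(c,X):
    p=np.array(c["R"])@np.array(X)+np.array(c["t"]);return np.array([c["cx"]+c["fx"]*p[0]/p[2],c["cy"]+c["fy"]*p[1]/p[2]])
E
python3 - <<'E'
from h import *
rois={"top":(210,195,150,150),"scene":(310,195,110,145)}
outs=[]
for n,(x,y,w,h) in rois.items():
    c=bot.get_calibration(n);im=cv2.imread(f"pics/{n}0.png")
    hsv=cv2.cvtColor(im,cv2.COLOR_BGR2HSV)
    m=((im.max(2)>110)).astype(np.uint8); k=np.zeros_like(m);k[y:y+h,x:x+w]=m[y:y+h,x:x+w]
    k=cv2.morphologyEx(k,cv2.MORPH_CLOSE,np.ones((9,9)))
    cs=max(cv2.findContours(k,0,2)[0],key=cv2.contourArea)
    P=np.array([onz(c,*p[0],.012)[:2] for p in cs],np.float32)
    print(n,"plate",cv2.minAreaRect(P*1000))
    ye=((hsv[...,1]>110)&(hsv[...,0]>15)&(hsv[...,0]<35)).astype(np.uint8)
    k=np.zeros_like(ye);k[y:y+h,x:x+w]=ye[y:y+h,x:x+w]
    q=np.argwhere(k);print("clip px",q[:,::-1].mean(0),len(q),onz(c,*q[:,::-1].mean(0),.026))
    da=np.zeros_like(ye);da[y:y+h,x:x+w]=(im.max(2)<70)[y:y+h,x:x+w]
    N,L,st,ce=cv2.connectedComponentsWithStats(da)
    for i in range(1,N):
        if 25<st[i,4]<800:print("dark",st[i].tolist(),ce[i].round(1),[onz(c,*ce[i],z)[:2].round(4).tolist() for z in(.067,.075)])
    outs.append(cv2.resize(im[y:y+h,x:x+w],(400,int(400*h/w)),interpolation=3))
H=max(o.shape[0] for o in outs)
cv2.imwrite("pics/crop.png",np.hstack([cv2.copyMakeBorder(o,0,H-o.shape[0],0,0,0) for o in outs]))
E
```

```text
top plate ((581.8126220703125, -9.045730590820312), (343.66064453125, 294.999755859375), 46.764244079589844)
clip px [325.04054054 266.87837838] 74 [ 0.53300561 -0.05366516  0.026     ]
dark [244, 224, 13, 18, 78] [250.3 231.8] [[0.6093, 0.1298], [0.6079, 0.1288]]
dark [336, 260, 24, 6, 50] [349.6 262.4] [[0.5402, -0.112], [0.5392, -0.1115]]
scene plate ((533.2595825195312, 29.10992431640625), (358.5595397949219, 165.19149780273438), 46.97869110107422)
clip px [349.85074627 211.56716418] 67 [ 0.49084136 -0.10588608  0.026     ]
dark [357, 227, 32, 22, 237] [371.2 235.5] [[0.502, 0.0054], [0.5057, 0.0106]]
dark [343, 279, 24, 43, 414] [354.1 298.9] [[0.6155, 0.1289], [0.6183, 0.1331]]
dark [363, 323, 10, 8, 51] [367.4 326.6] [[0.6239, 0.1958], [0.6266, 0.1995]]
```

View pics/crop.png

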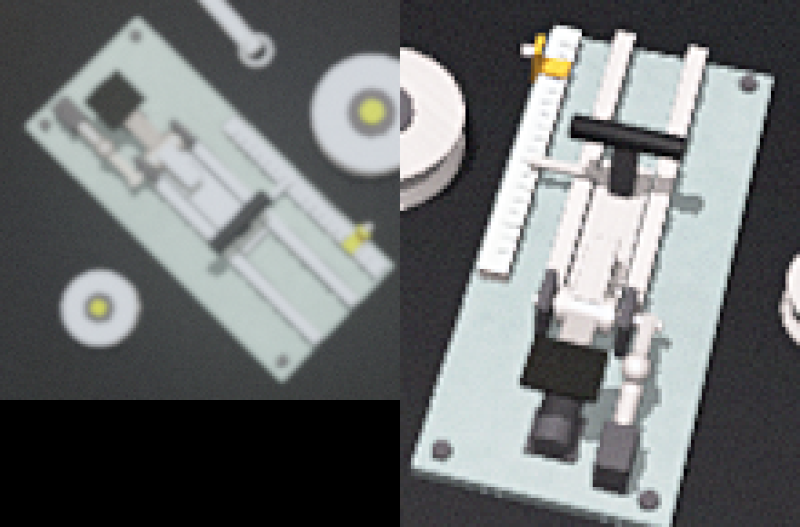

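The crop gives the handle bar centre at top (300.4,278.3) and scene (373.3,232.4). The paddle is at top (253.1,230.6) and scene (355.7,297), and the clip at top (343.9,284.2) and scene (352,212). I'll triangulate these.

```bash
cat >> h.py <<'E'
def tri(a,b):
    (o1,d1),(o2,d2)=a,b
    s=np.linalg.lstsq(np.c_[d1,-d2],o2-o1,rcond=None)[0]
    p,q=o1+d1*s[0],o2+d2*s[1];return (p+q)/2,np.linalg.norm(p-q)
E
python3 - <<'E'
from h import *
from scipy.spatial.transform import Rotation as Ro
ct,cs=bot.get_calibration("top"),bot.get_calibration("scene")
r={}
for n,a,b in (("handle",(300.4,278.3),(373.3,232.4)),("paddle",(253.1,230.6),(355.7,297)),("clip",(343.9,284.2),(352,212))):
    r[n]=tri(ray(ct,*a),ray(cs,*b));print(n,r[n])
d=r["paddle"][0]-r["handle"][0];print(np.degrees(np.arctan2(d[1],d[0])),np.hypot(*d[:2]))
c=bot.get_calibration("wrist");s=bot.sense()
q=s["tool_rot"];T=Ro.from_quat(np.r_[q[1:],q[0]]).as_matrix()
R=np.array(c["R"]);o=-R.T@np.array(c["t"]);print("cam in tool",T.T@(o-s["eef_pos"]),"\n",T.T@R.T,c["fx"])
E
```

```text
handle (array([0.49787824, 0.00518109, 0.07538211]), np.float64(0.0011284999675753432))
paddle (array([0.611346  , 0.12444287, 0.0653941 ]), np.float64(0.0038250924590733626))
clip (array([ 0.4899088 , -0.09996922,  0.03044259]), np.float64(0.0023161227775425506))
46.4261392585204 0.16461563084143505
cam in tool [ 0.07057173  0.00032997 -0.18527542] 
 [[-6.43212191e-04 -9.65824247e-01 -2.59197050e-01]
 [ 9.99999401e-01 -3.91542687e-04 -1.02258257e-03]
 [ 8.86148329e-04 -2.59197552e-01  9.65823920e-01]] 336.5711541080838
```

Call:
{"method": "play_rows", "body": {"translation": [[-42, -27, 0], [-84, -54, 0], [-126, -81, 0], [-168, -108, 0], [-210, -134, 0], [-252, -161, 0], [-294, -188, 0], [-336, -215, 0], [-378, -242, 0], [-420, -269, 0]], "delta_rot": [[0, 0, 0.05], [0, 0, 0.1], [0, 0, 0.15], [0, 0, 0.2], [0, 0, 0.25], [0, 0, 0.3], [0, 0, 0.35], [0, 0, 0.4], [0, 0, 0.446], [0, 0, 0.446]], "gripper": [0, 0, 0, 0, 0, 0, 0, 0, 0, 0], "newtons": 20}}

```text
time_s: 1.1
eef_pos: [0.5162, 0.2346, 0.2]
tool_rot: [-0.0, 0.368, 0.93, 0.0]
ft_force: [0.9, -0.2, 0.9]
width: 0.0152
gripper_force: 0.0
```

Call:
{"method": "play_rows", "body": {"translation": [[-48, -6, 0], [-96, -12, 0], [-140, -18, 0], [-140, -18, 0], [-140, -18, 0]], "delta_rot": [[0, 0, 0], [0, 0, 0], [0, 0, 0], [0, 0, 0], [0, 0, 0]], "gripper": [0, 0, 0, 0, 0]}}

```text
time_s: 1.6
eef_pos: [0.6055, 0.1261, 0.1994]
tool_rot: [-0.0, 0.369, 0.929, -0.0]
ft_force: [0.5, 0.2, -0.3]
width: 0.0002
gripper_force: 0.0
```

Run:
```python
from h import *
s=bot.sense();c=bot.get_calibration("wrist");im=bot.snapshot("wrist")
np.savez("w1.npz",**{k:np.array(v) for k,v in c.items()})
cv2.imwrite("pics/w1.png",im[:,:,::-1]);print(s["eef_pos"],s["tool_rot"],s["ft_force"])
```

```text
[0.60545329 0.12608292 0.19944083] [-4.74917393e-04  3.69016097e-01  9.29422782e-01 -4.32307366e-04] [ 0.52102975  0.17938549 -0.34157998]
```

View pics/w1.png

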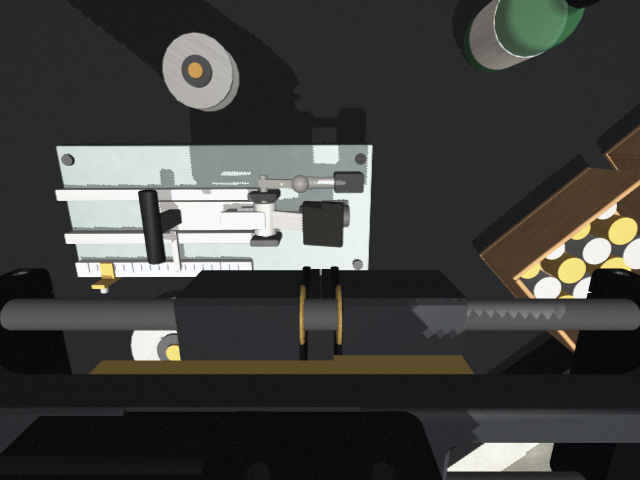

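The wrist view shows the paddle centre at about (324,224) and the handle bar at (151,227). The pointer runs down at x≈178 to the rail at (178,266), and the clip is at about (107,272).

Run:
```python
from h import *
c=dict(np.load("w1.npz"));im=cv2.imread("pics/w1.png");hsv=cv2.cvtColor(im,cv2.COLOR_BGR2HSV)
k=np.zeros(im.shape[:2],np.uint8);sl=(slice(255,300),slice(80,130))
k[sl]=((hsv[...,1]>110)&(hsv[...,0]>12)&(hsv[...,0]<35))[sl]
for y in range(260,294,2):
    x=np.flatnonzero(k[y]);print(y,(x.min(),x.max()) if len(x) else None,end=" ")
print()
for q in [(60,146),(372,146),(369,270),(77,265)]: pass
pl=[onz(c,*p,.012)[:2] for p in((57,146),(372,145))];d=pl[1]-pl[0];print("plate edge",np.degrees(np.arctan2(d[1],d[0])),np.hypot(*d))
th=np.arctan2(d[1],d[0]);gx=np.array([np.cos(th),np.sin(th)]);gy=np.array([-gx[1],gx[0]])
for n,p,z in(("paddle",(324,224),.067),("handle",(151,227),.080),("ptip",(178,266),.032),("clip",(107.5,270),.028),("clip24",(107.5,270),.024)):
    X=onz(c,*p,z)[:2];print(n,X.round(4),"g",(X@gx).round(4),(X@gy).round(4))
print(*[((q[:2]-0)@gx).round(4) for q in pl])
cv2.imwrite("pics/w1c.png",cv2.resize(im[175:300,70:230],(800,625))[:600])
```

```text
260 None 262 None 264 (np.int64(100), np.int64(112)) 266 (np.int64(100), np.int64(112)) 268 (np.int64(101), np.int64(112)) 270 (np.int64(101), np.int64(113)) 272 (np.int64(102), np.int64(113)) 274 (np.int64(102), np.int64(113)) 276 (np.int64(102), np.int64(114)) 278 (np.int64(102), np.int64(119)) 280 (np.int64(99), np.int64(116)) 282 (np.int64(96), np.int64(113)) 284 (np.int64(92), np.int64(110)) 286 (np.int64(91), np.int64(107)) 288 (np.int64(92), np.int64(100)) 290 None 292 None 
plate edge 46.83169271813386 0.3376742449830773
paddle [0.6101 0.1265] g 0.5097 -0.3584
handle [0.4993 0.0091] g 0.3482 -0.3579
ptip [ 0.5397 -0.03  ] g 0.3474 -0.4142
clip [ 0.4879 -0.0941] g 0.2652 -0.4203
clip24 [ 0.4872 -0.0971] g 0.2625 -0.4218
0.2238 0.5614
```

View pics/w1c.png

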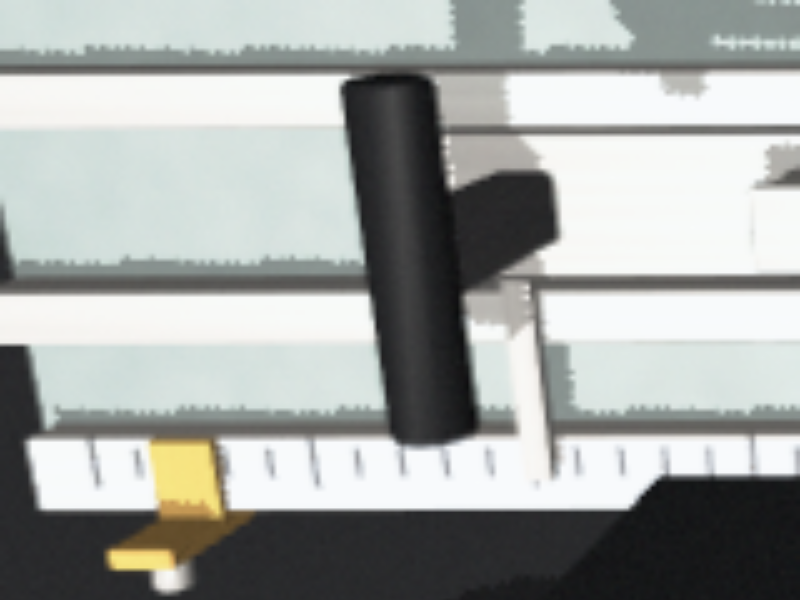

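Call:
{"method": "play_rows", "body": {"translation": [[-3, 8, 40], [-3, 8, 80], [-3, 8, 115], [-3, 8, 128], [-3, 8, 136], [-3, 8, 144], [-3, 8, 152], [-3, 8, 158], [-3, 8, 161], [-3, 8, 161]], "delta_rot": [[0, 0, 0], [0, 0, 0], [0, 0, 0], [0, 0, 0], [0, 0, 0], [0, 0, 0], [0, 0, 0], [0, 0, 0], [0, 0, 0], [0, 0, 0]], "gripper": [0, 0, 0, 0, 0, 0, 0, 0, 0, 0]}}

```text
time_s: 2.65
eef_pos: [0.616, 0.1326, 0.0422]
tool_rot: [0.003, 0.367, 0.93, 0.002]
ft_force: [-0.1, -0.0, 2.7]
width: -0.0001
gripper_force: 1.0
```

Call:
{"method": "play_rows", "body": {"translation": [[0, 0, 2], [0, 0, 3], [0, 0, 3], [0, 0, 3]], "delta_rot": [[0, 0, 0], [0, 0, 0], [0, 0, 0], [0, 0, 0]], "gripper": [0, 0, 0, 0]}}

```text
time_s: 3.05
eef_pos: [0.6135, 0.1317, 0.0367]
tool_rot: [0.0, 0.368, 0.93, 0.001]
ft_force: [1.2, 1.6, 4.9]
width: 0.0003
gripper_force: 2.6
```

Call:
{"method": "play_rows", "body": {"translation": [[0, 0, -20], [0, 0, -50], [0, 0, -90], [0, 0, -130], [0, 0, -130], [0, 0, -130]], "delta_rot": [[0, 0, 0], [0, 0, 0], [0, 0, 0], [0, 0, 0], [0, 0, 0], [0, 0, 0]], "gripper": [0, 0, 0, 0.3, 0.6, 0.6]}}

```text
time_s: 3.65
eef_pos: [0.6127, 0.1309, 0.1662]
tool_rot: [-0.0, 0.368, 0.93, -0.0]
ft_force: [0.3, -0.1, -0.2]
width: 0.0168
gripper_force: 0.0
```

Run:
```python
from h import *
s=bot.sense();c=bot.get_calibration("wrist");im=bot.snapshot("wrist")[:,:,::-1]
cv2.imwrite("pics/w2.png",im);print(s["eef_pos"],s["width"])
g=np.array([.684,.7293]);gy=np.array([-.7293,.684])
print("gauge coords tcp",s["eef_pos"][:2]@g,s["eef_pos"][:2]@gy)
for z in(.067,.039):
  a={.067:.5097,.039:.5177}[z];print("paddle px if z",z,proj(c,[*(a*g-.358*gy),z]))
```

```text
[0.6127486  0.13093483 0.16623799] 0.016750690004760274
gauge coords tcp 0.5146108119856014 -0.3573181306498838
paddle px if z 0.067 [314.41649461 229.70389844]
paddle px if z 0.039 [323.36206552 222.54968598]
```

View pics/w2.png

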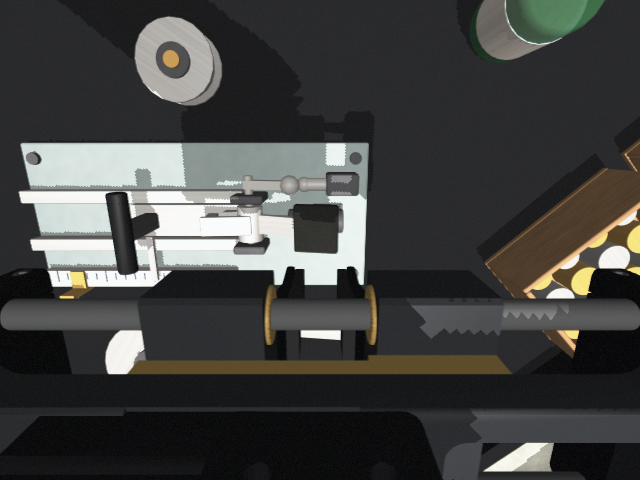

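The paddle is near (316,228), which doesn't settle whether it is up or down. The tooth at (200-250,225) looks raised. I'll compare against the fixed cameras.

Run:
```python
from h import *
s=bot.sense()
g=np.array([.684,.7293]);gy=np.array([-.7293,.684])
a=cv2.imread("pics/scene0.png");b=bot.snapshot("scene")[:,:,::-1];c=bot.get_calibration("scene")
for gx,z in((.5097,.067),(.5177,.039)):print(proj(c,[*(gx*g-.358*gy),z]))
w1=cv2.imread("pics/w1.png")[130:280,190:390];w2=cv2.imread("pics/w2.png")[130:280,180:380]
f=lambda i,h:cv2.resize(i,(400,h),interpolation=3)
top=np.hstack([f(a[195:345,310:420+0],290*1)[:290],f(b[195:345,310:420],290)])
cv2.imwrite("pics/cmp.png",np.vstack([top,np.hstack([f(w1,300),f(w2,300)])]))
```

```text
[356.10027165 296.95388809]
[354.55890522 307.45116493]
```

View pics/cmp.png

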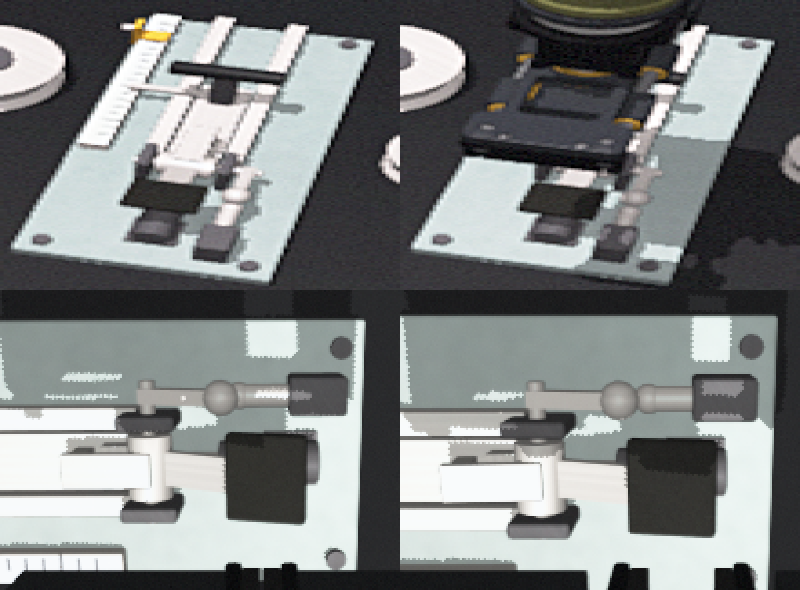

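The scene view shows the paddle still almost up: its centre has dropped about 3 px, and fully down should be about 10 px. The detent did not hold. I'll press again, slower, and watch the force.

Call:
{"method": "play_rows", "body": {"translation": [[0, 0, 40], [0, 0, 80], [0, 0, 95], [0, 0, 100], [0, 0, 104], [0, 0, 104]], "delta_rot": [[0, 0, 0], [0, 0, 0], [0, 0, 0], [0, 0, 0], [0, 0, 0], [0, 0, 0]], "gripper": [0, 0, 0, 0, 0, 0]}}

```text
time_s: 4.35
eef_pos: [0.6139, 0.1314, 0.0631]
tool_rot: [0.001, 0.368, 0.93, 0.0]
ft_force: [-0.3, -0.5, 0.4]
width: 0.0012
gripper_force: 0.0
```

Call:
{"method": "play_rows", "body": {"translation": [[0, 0, 4], [0, 0, 8], [0, 0, 8]], "delta_rot": [[0, 0, 0], [0, 0, 0], [0, 0, 0]], "gripper": [0, 0, 0]}}

```text
time_s: 4.65
eef_pos: [0.6129, 0.1313, 0.0541]
tool_rot: [-0.0, 0.368, 0.93, 0.0]
ft_force: [0.3, -0.7, 0.1]
width: 0.0004
gripper_force: 0.0
```

Call:
{"method": "play_rows", "body": {"translation": [[0, 0, 4], [0, 0, 8], [0, 0, 8]], "delta_rot": [[0, 0, 0], [0, 0, 0], [0, 0, 0]], "gripper": [0, 0, 0]}}

```text
time_s: 4.95
eef_pos: [0.6124, 0.1312, 0.0454]
tool_rot: [-0.001, 0.368, 0.93, -0.0]
ft_force: [0.4, -0.4, -0.1]
width: 0.0009
gripper_force: 0.0
```

Call:
{"method": "play_rows", "body": {"translation": [[0, 0, 4], [0, 0, 8], [0, 0, 8]], "delta_rot": [[0, 0, 0], [0, 0, 0], [0, 0, 0]], "gripper": [0, 0, 0]}}

```text
time_s: 5.25
eef_pos: [0.6137, 0.1319, 0.0385]
tool_rot: [0.0, 0.367, 0.93, 0.001]
ft_force: [0.2, 0.0, 0.7]
width: 0.0005
gripper_force: 0.0
```

Run:
```python
from h import *
f=lambda i:cv2.resize(i,(400,300),interpolation=3)
b=bot.snapshot("scene")[:,:,::-1];t=bot.snapshot("top")[:,:,::-1];w=bot.snapshot("wrist")[:,:,::-1]
s=bot.sense();print(s["eef_pos"],proj(bot.get_calibration("scene"),s["eef_pos"]),proj(bot.get_calibration("top"),s["eef_pos"]),proj(bot.get_calibration("wrist"),s["eef_pos"]))
cv2.imwrite("pics/cmp2.png",np.vstack([np.hstack([f(b[225:345,300:460]),f(t[190:310,200:360])]),np.hstack([f(w),f(w[120:330,180:460])])]))
```

```text
[0.61287751 0.13116839 0.03800197] [355.15136662 306.68471838] [251.12318668 232.54285764] [319.86350382 269.95578875]
```

View pics/cmp2.png

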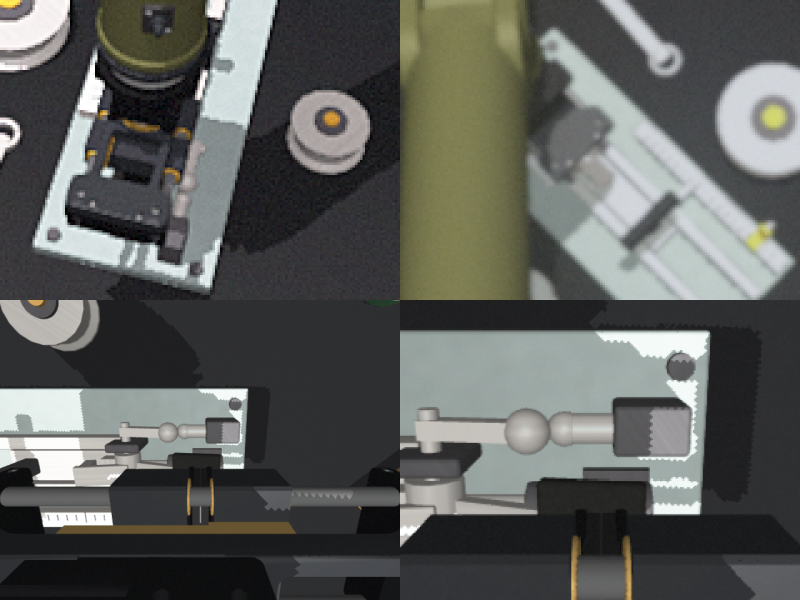

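Call:
{"method": "play_rows", "body": {"translation": [[0, 0, 3], [0, 0, 5], [0, 0, 5], [0, 0, 5]], "delta_rot": [[0, 0, 0], [0, 0, 0], [0, 0, 0], [0, 0, 0]], "gripper": [0, 0, 0, 0]}}

```text
time_s: 5.8
eef_pos: [0.6125, 0.1309, 0.0326]
tool_rot: [-0.0, 0.368, 0.93, -0.001]
ft_force: [-0.9, -0.5, 0.4]
width: 0.0001
gripper_force: 0.0
```

Call:
{"method": "play_rows", "body": {"translation": [[0, 0, -20], [0, 0, -60], [0, 0, -110], [0, 0, -150], [0, 0, -167], [0, 0, -167], [0, 0, -167]], "delta_rot": [[0, 0, 0], [0, 0, 0], [0, 0, 0], [0, 0, 0], [0, 0, 0], [0, 0, 0], [0, 0, 0]], "gripper": [0, 0, 0, 0, 0, 0, 0]}}

```text
time_s: 6.5
eef_pos: [0.6125, 0.131, 0.1991]
tool_rot: [-0.001, 0.368, 0.93, -0.0]
ft_force: [0.2, -0.2, -0.6]
width: 0.0004
gripper_force: 0.0
```

Run:
```python
from h import *
s=bot.sense();c=bot.get_calibration("wrist");im=bot.snapshot("wrist")[:,:,::-1].copy();cv2.imwrite("pics/w3.png",im)
np.savez("w3.npz",**{k:np.array(v) for k,v in c.items()});print(s["eef_pos"])
g=np.array([.684,.7293]);gy=np.array([-.7293,.684])
def pts(gx,z,t):
    return [[*((gx+a*np.cos(t))*g+(-.358+b)*gy),z+a*np.sin(t)] for a in(-.02,.02) for b in(.022,-.022)]
for n,cc in(("w1",dict(np.load("w1.npz"))),("w3",c)):
    I=cv2.imread(f"pics/{n}.png")
    print(n,"up",np.array([proj(cc,p) for p in pts(.5097,.067,.244)]).round().tolist(),"down",np.array([proj(cc,p) for p in pts(.5177,.039,-.17)]).round().tolist())
    m=(I.max(2)<48).astype(np.uint8);m[:,:270]=0;m[:190]=0;m[262:]=0;m[:,365:]=0
    N,L,st,ce=cv2.connectedComponentsWithStats(m)
    for i in range(1,N):
        if st[i,4]>300:
            r=cv2.minAreaRect(np.argwhere(L==i)[:,::-1].astype(np.float32));print(st[i].tolist(),ce[i].round(1),r)
b=bot.snapshot("scene")[:,:,::-1];cv2.imwrite("pics/s3.png",b)
f=lambda i:cv2.resize(i,(400,300),interpolation=3)
cv2.imwrite("pics/cmp3.png",np.vstack([np.hstack([f(cv2.imread("pics/w1.png")[150:300,190:390]),f(im[150:300,190:390])]),np.hstack([f(cv2.imread("pics/scene0.png")[260:350,300:420]),f(b[260:350,300:420])])]))
```

```text
[0.61245313 0.1310393  0.19912207]
w1 up [[304.0, 200.0], [305.0, 244.0], [345.0, 202.0], [344.0, 247.0]] down [[312.0, 197.0], [313.0, 239.0], [350.0, 196.0], [350.0, 237.0]]
w3 up [[295.0, 198.0], [296.0, 242.0], [336.0, 200.0], [335.0, 245.0]] down [[304.0, 195.0], [305.0, 237.0], [342.0, 194.0], [342.0, 235.0]]
```

View pics/cmp3.png

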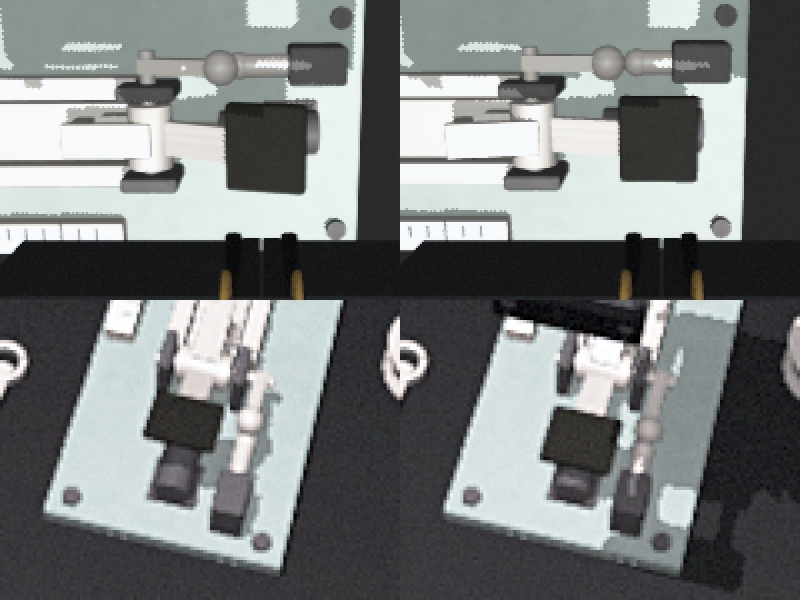

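The paddle now looks roughly level and sits about halfway between the up and down predictions. I'll wait a second and check numerically whether it is still moving.

Call:
{"method": "play_rows", "body": {"translation": [[0, 0, 0], [0, 0, 0], [0, 0, 0], [0, 0, 0], [0, 0, 0], [0, 0, 0], [0, 0, 0], [0, 0, 0]], "delta_rot": [[0, 0, 0], [0, 0, 0], [0, 0, 0], [0, 0, 0], [0, 0, 0], [0, 0, 0], [0, 0, 0], [0, 0, 0]], "gripper": [0, 0, 0, 0, 0, 0, 0, 0]}}

```text
time_s: 7.4
eef_pos: [0.613, 0.1314, 0.2003]
tool_rot: [0.0, 0.368, 0.93, 0.0]
ft_force: [-0.0, 0.1, 0.3]
width: 0.0007
gripper_force: 0.0
```

Run:
```python
from h import *
im=bot.snapshot("wrist")[:,:,::-1].copy();cv2.imwrite("pics/w4.png",im)
b=bot.snapshot("scene")[:,:,::-1].copy();cv2.imwrite("pics/s4.png",b)
c=dict(np.load("w3.npz"));cs=bot.get_calibration("scene")
g=np.array([.684,.7293]);gy=np.array([-.7293,.684])
def pix(n,I,x0,x1,y0,y1):
    # paddle: dark and not blue-ish (warm black)
    I=I.astype(int);m=((I.max(2)<75)&(I[...,0]<=I[...,2]+3)).astype(np.uint8);k=np.zeros_like(m);k[y0:y1,x0:x1]=m[y0:y1,x0:x1]
    k=cv2.morphologyEx(k,cv2.MORPH_OPEN,np.ones((5,5)))
    N,L,st,ce=cv2.connectedComponentsWithStats(k)
    if N>1:
        i=1+st[1:,4].argmax();print(n,st[i].tolist(),ce[i].round(1))
for n in("w1","w2","w3","w4"):pix(n,cv2.imread(f"pics/{n}.png"),270,360,190,262)
for n in("scene0","s3","s4"):pix(n,cv2.imread(f"pics/{n}.png"),335,380,270,322)
# model: hinge 65 inward of paddle centre, z .034
hx=.5097-.065
for th in np.arange(0,.45,.06):
    r=np.hypot(.065,.033);a=np.arctan2(.033,.065)-th
    X=[*((hx+r*np.cos(a))*g-.358*gy),.034+r*np.sin(a)];print(th.round(2),X[2].round(3),proj(c,X).round(1),proj(cs,X).round(1))
```

```text
w1 [300, 201, 44, 45, 1757] [322.5 222.4]
w2 [289, 204, 50, 49, 2125] [315.3 227.1]
w3 [292, 198, 48, 43, 1677] [318.4 218.1]
w4 [293, 198, 46, 42, 1643] [317.6 217.8]
scene0 [344, 289, 22, 16, 283] [355.1 296.6]
s3 [343, 293, 22, 19, 339] [353.9 302. ]
s4 [343, 293, 23, 19, 337] [354. 302.]
0.0 0.067 [315.3 221.8] [356.1 297. ]
0.06 0.063 [317.3 220.9] [355.8 298.8]
0.12 0.059 [318.9 220. ] [355.5 300.5]
0.18 0.055 [320.3 219.1] [355.3 302.1]
0.24 0.051 [321.5 218.2] [355.  303.7]
0.3 0.046 [322.3 217.4] [354.9 305.1]
0.36 0.042 [322.9 216.5] [354.7 306.5]
0.42 0.038 [323.2 215.7] [354.6 307.7]
```

The paddle is still and at about 0.18 rad, so it is only partly down. I'll descend again with the wrist view tracking its height.

Call:
{"method": "play_rows", "body": {"translation": [[0, 0, 40], [0, 0, 85], [0, 0, 125], [0, 0, 145], [0, 0, 155], [0, 0, 162], [0, 0, 162]], "delta_rot": [[0, 0, 0], [0, 0, 0], [0, 0, 0], [0, 0, 0], [0, 0, 0], [0, 0, 0], [0, 0, 0]], "gripper": [0, 0, 0, 0, 0, 0, 0]}}

```text
time_s: 8.2
eef_pos: [0.6133, 0.1314, 0.0383]
tool_rot: [0.0, 0.368, 0.93, 0.0]
ft_force: [0.2, 0.4, 0.4]
width: 0.0008
gripper_force: 0.0
```

```bash
cat > edge.py <<'E'
from h import *
import sys
n=sys.argv[1]
s=bot.sense();c=bot.get_calibration("wrist");im=bot.snapshot("wrist")[:,:,::-1].copy();cv2.imwrite(f"pics/{n}.png",im)
print(s["eef_pos"].round(4),s["ft_force"].round(1))
I=im.astype(int);m=((I.max(2)<60)&(I[...,0]<=I[...,2]+3))
for y in range(225,262,3):
    r=m[y,250:400];x=np.flatnonzero(r)
    d=np.flatnonzero(np.diff(np.r_[0,r.astype(int),0]));runs=d.reshape(-1,2)
    print(y,[(int(a)+250,int(b)+250) for a,b in runs if b-a>15])
g=np.array([.684,.7293]);gy=np.array([-.7293,.684]);hx=.5097-.065
for th in np.arange(0,.45,.06):
    r=np.hypot(.065,.033);a=np.arctan2(.033,.065)-th
    o=[proj(c,[*((hx+r*np.cos(a)+e*np.cos(.244-th))*g-.336*gy),.034+r*np.sin(a)+e*np.sin(.244-th)]).round().tolist() for e in(-.02,.02)]
    print(th.round(2),o)
E
python3 edge.py w5
```

```text
[0.6133 0.1314 0.0383] [0.2 0.4 0.4]
225 []
228 []
231 []
234 []
237 [(308, 353)]
240 []
243 [(281, 352)]
246 [(279, 353)]
249 [(278, 354)]
252 [(279, 354)]
255 [(279, 354)]
258 [(279, 354)]
261 [(279, 354)]
0.0 [[270.0, 247.0], [349.0, 253.0]]
0.06 [[274.0, 245.0], [352.0, 249.0]]
0.12 [[277.0, 243.0], [355.0, 246.0]]
0.18 [[280.0, 242.0], [357.0, 243.0]]
0.24 [[283.0, 240.0], [358.0, 240.0]]
0.3 [[285.0, 239.0], [358.0, 238.0]]
0.36 [[287.0, 237.0], [358.0, 235.0]]
0.42 [[288.0, 236.0], [357.0, 233.0]]
```

Run:
```python
import cv2,numpy as np
i=cv2.imread("pics/w5.png")[200:350,220:420]
i=np.clip((i/255.)**.5*255,0,255).astype(np.uint8)
cv2.imwrite("pics/w5c.png",cv2.resize(i,(800,600),interpolation=3))
```

```text
(no output)
```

View pics/w5c.png

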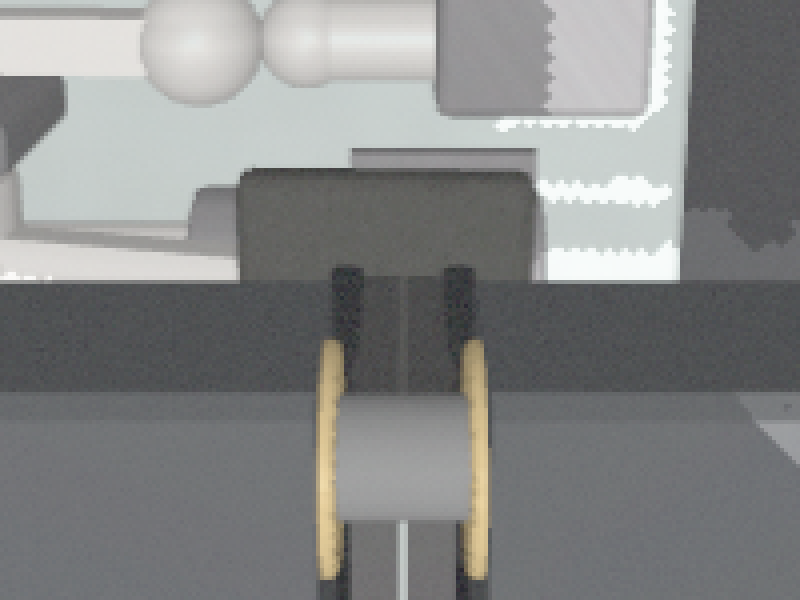

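The fingertips lie over the paddle, with the tip at about (320,266) and the paddle edge at row 242. I'll press deeper in small steps until real force appears.

Call:
{"method": "play_rows", "body": {"translation": [[0, 0, 4], [0, 0, 8], [0, 0, 8]], "delta_rot": [[0, 0, 0], [0, 0, 0], [0, 0, 0]], "gripper": [0, 0, 0]}}

```text
time_s: 8.55
eef_pos: [0.6132, 0.1315, 0.0303]
tool_rot: [0.0, 0.367, 0.93, 0.0]
ft_force: [0.2, -0.3, 0.0]
width: 0.0001
gripper_force: 0.0
```

```bash
python3 edge.py w6
```

```text
[0.6132 0.1315 0.0303] [ 0.2 -0.3  0. ]
225 []
228 []
231 []
234 []
237 []
240 []
243 []
246 [(281, 354)]
249 [(279, 355)]
252 [(267, 355)]
255 [(279, 356)]
258 [(279, 356)]
261 [(279, 356)]
0.0 [[267.0, 252.0], [350.0, 259.0]]
0.06 [[271.0, 250.0], [354.0, 255.0]]
0.12 [[275.0, 249.0], [356.0, 252.0]]
0.18 [[278.0, 247.0], [358.0, 248.0]]
0.24 [[281.0, 245.0], [359.0, 245.0]]
0.3 [[284.0, 243.0], [360.0, 242.0]]
0.36 [[286.0, 242.0], [360.0, 239.0]]
0.42 [[287.0, 240.0], [359.0, 237.0]]
```

Call:
{"method": "play_rows", "body": {"translation": [[0, 0, 3], [0, 0, 6], [0, 0, 6]], "delta_rot": [[0, 0, 0], [0, 0, 0], [0, 0, 0]], "gripper": [0, 0, 0]}}

```text
time_s: 8.9
eef_pos: [0.6128, 0.1314, 0.0238]
tool_rot: [-0.0, 0.368, 0.93, -0.0]
ft_force: [0.3, 0.1, 0.9]
width: 0.0007
gripper_force: 0.0
```

Call:
{"method": "play_rows", "body": {"translation": [[0, 0, 2], [0, 0, 4], [0, 0, 4]], "delta_rot": [[0, 0, 0], [0, 0, 0], [0, 0, 0]], "gripper": [0, 0, 0]}}

```text
time_s: 9.2
eef_pos: [0.6125, 0.1311, 0.0196]
tool_rot: [-0.0, 0.368, 0.93, -0.0]
ft_force: [-0.6, -0.0, -1.0]
width: 0.0003
gripper_force: 0.0
```

```bash
python3 edge.py w7
```

```text
[0.6125 0.1311 0.0196] [-0.6 -0.  -1. ]
225 []
228 []
231 []
234 []
237 []
240 []
243 []
246 [(303, 357)]
249 [(283, 358)]
252 [(283, 358)]
255 [(283, 358)]
258 [(266, 359)]
261 [(283, 359)]
0.0 [[265.0, 260.0], [354.0, 267.0]]
0.06 [[269.0, 258.0], [357.0, 263.0]]
0.12 [[273.0, 256.0], [360.0, 259.0]]
0.18 [[277.0, 254.0], [362.0, 255.0]]
0.24 [[280.0, 252.0], [363.0, 252.0]]
0.3 [[283.0, 250.0], [364.0, 248.0]]
0.36 [[285.0, 248.0], [363.0, 245.0]]
0.42 [[286.0, 246.0], [362.0, 242.0]]
```

Call:
{"method": "play_rows", "body": {"translation": [[0, 0, 2], [0, 0, 4], [0, 0, 4]], "delta_rot": [[0, 0, 0], [0, 0, 0], [0, 0, 0]], "gripper": [0, 0, 0]}}

```text
time_s: 9.55
eef_pos: [0.6133, 0.1313, 0.018]
tool_rot: [0.0, 0.368, 0.93, 0.0]
ft_force: [-3.5, -1.4, 9.5]
width: 0.0005
gripper_force: 4.7
```

```bash
python3 edge.py w8; python3 -c "
from h import *
s=bot.sense();print(s['joint_torque'].round(1),s['qpos'].round(4))"
```

```text
[0.6133 0.1313 0.018 ] [-3.5 -1.4  9.5]
225 []
228 []
231 []
234 []
237 []
240 []
243 []
246 [(298, 356)]
249 [(282, 357)]
252 [(281, 357)]
255 [(281, 357)]
258 [(264, 358)]
261 [(281, 358)]
0.0 [[263.0, 260.0], [352.0, 268.0]]
0.06 [[267.0, 258.0], [356.0, 263.0]]
0.12 [[272.0, 256.0], [359.0, 259.0]]
0.18 [[275.0, 254.0], [361.0, 256.0]]
0.24 [[278.0, 252.0], [362.0, 252.0]]
0.3 [[281.0, 250.0], [363.0, 249.0]]
0.36 [[283.0, 248.0], [362.0, 245.0]]
0.42 [[285.0, 246.0], [361.0, 242.0]]
[  0.  -42.9   4.5 -24.9  -0.1  -1.4   0. ] [-0.5473  0.433   0.3653  1.7165 -0.1771  1.0239  0.6974]
```

Call:
{"method": "play_rows", "body": {"translation": [[0, 0, -15], [0, 0, -50], [0, 0, -100], [0, 0, -150], [0, 0, -182], [0, 0, -182], [0, 0, -182]], "delta_rot": [[0, 0, 0], [0, 0, 0], [0, 0, 0], [0, 0, 0], [0, 0, 0], [0, 0, 0], [0, 0, 0]], "gripper": [0, 0, 0, 0, 0, 0, 0]}}

```text
time_s: 10.3
eef_pos: [0.6135, 0.1314, 0.1994]
tool_rot: [0.001, 0.368, 0.93, 0.001]
ft_force: [0.2, 0.4, -0.4]
width: 0.0007
gripper_force: 0.0
```

Run:
```python
from h import *
s=bot.sense();print(s["eef_pos"],s["ft_force"].round(1))
im=bot.snapshot("wrist")[:,:,::-1].copy();cv2.imwrite("pics/w9.png",im)
b=bot.snapshot("scene")[:,:,::-1].copy();cv2.imwrite("pics/s9.png",b)
def pix(n,I,x0,x1,y0,y1):
    I=I.astype(int);m=((I.max(2)<75)&(I[...,0]<=I[...,2]+3)).astype(np.uint8);k=np.zeros_like(m);k[y0:y1,x0:x1]=m[y0:y1,x0:x1]
    k=cv2.morphologyEx(k,cv2.MORPH_OPEN,np.ones((5,5)))
    N,L,st,ce=cv2.connectedComponentsWithStats(k)
    if N>1:
        i=1+st[1:,4].argmax();print(n,st[i].tolist(),ce[i].round(1))
pix("w3",cv2.imread("pics/w3.png"),270,360,190,262);pix("w9",im,270,360,190,262)
for n in("scene0","s3","s9"):pix(n,cv2.imread(f"pics/{n}.png"),335,380,270,330)
```

```text
[0.61346504 0.13137928 0.19936048] [ 0.2  0.4 -0.4]
w3 [292, 198, 48, 43, 1677] [318.4 218.1]
w9 [300, 195, 39, 42, 1515] [319. 215.]
scene0 [344, 289, 22, 16, 283] [355.1 296.6]
s3 [343, 293, 22, 19, 339] [353.9 302. ]
s9 [343, 297, 22, 20, 354] [353.6 306.1]
```

The lever now reads about 0.36–0.42 rad. I'll press once more, firmly, to be sure it is seated.

Call:
{"method": "play_rows", "body": {"translation": [[0, 0, 45], [0, 0, 90], [0, 0, 135], [0, 0, 165], [0, 0, 176], [0, 0, 182], [0, 0, 186], [0, 0, 189], [0, 0, 189]], "delta_rot": [[0, 0, 0], [0, 0, 0], [0, 0, 0], [0, 0, 0], [0, 0, 0], [0, 0, 0], [0, 0, 0], [0, 0, 0], [0, 0, 0]], "gripper": [0, 0, 0, 0, 0, 0, 0, 0, 0]}}

```text
time_s: 11.3
eef_pos: [0.6119, 0.1314, 0.0173]
tool_rot: [-0.002, 0.368, 0.93, 0.0]
ft_force: [-21.7, -3.7, 46.0]
width: 0.0007
gripper_force: 21.4
```

Call:
{"method": "play_rows", "body": {"translation": [[0, 0, -20], [0, 0, -60], [0, 0, -110], [0, 0, -150], [0, 0, -189], [0, 0, -189], [0, 0, -189]], "delta_rot": [[0, 0, 0], [0, 0, 0], [0, 0, 0], [0, 0, 0], [0, 0, 0], [0, 0, 0], [0, 0, 0]], "gripper": [0, 0, 0, 0, 0, 0, 0]}}

```text
time_s: 12.0
eef_pos: [0.6135, 0.1313, 0.1993]
tool_rot: [0.001, 0.368, 0.93, 0.001]
ft_force: [-0.2, -0.2, -1.1]
width: 0.0002
gripper_force: 0.0
```

Run:
```python
from h import *
s=bot.sense();print(s["eef_pos"],s["ft_force"].round(1))
im=bot.snapshot("wrist")[:,:,::-1].copy();cv2.imwrite("pics/w10.png",im)
b=bot.snapshot("scene")[:,:,::-1].copy();cv2.imwrite("pics/s10.png",b)
def pix(n,I,x0,x1,y0,y1):
    I=I.astype(int);m=((I.max(2)<75)&(I[...,0]<=I[...,2]+3)).astype(np.uint8);k=np.zeros_like(m);k[y0:y1,x0:x1]=m[y0:y1,x0:x1]
    k=cv2.morphologyEx(k,cv2.MORPH_OPEN,np.ones((5,5)))
    N,L,st,ce=cv2.connectedComponentsWithStats(k)
    i=1+st[1:,4].argmax();print(n,st[i].tolist(),ce[i].round(1))
    return
pix("w9",cv2.imread("pics/w9.png"),270,360,190,262);pix("w10",im,270,360,190,262)
for n in("s9","s10"):pix(n,cv2.imread(f"pics/{n}.png"),335,380,270,330)
# bright tooth top extents
for n in("w1","w9","w10"):
    I=cv2.imread(f"pics/{n}.png");r=I[222:232,200:300].min(2).mean(0);print(n,r.astype(int)[::3].tolist())
```

```text
[0.61350789 0.13133265 0.19933422] [-0.2 -0.2 -1.1]
w9 [300, 195, 39, 42, 1515] [319. 215.]
w10 [301, 195, 38, 41, 1496] [318.9 214.7]
s9 [343, 297, 22, 20, 354] [353.6 306.1]
s10 [343, 297, 22, 20, 331] [354.  306.4]
w1 [216, 217, 217, 217, 217, 216, 216, 212, 213, 213, 212, 213, 212, 212, 210, 210, 212, 210, 210, 232, 243, 246, 248, 233, 200, 189, 190, 221, 223, 223, 223, 223, 222, 222]
w9 [198, 198, 198, 198, 198, 235, 235, 230, 229, 221, 215, 211, 209, 200, 185, 200, 227, 235, 239, 233, 213, 185, 145, 145, 203, 230, 230, 230, 231, 232, 232, 232, 232, 233]
w10 [198, 198, 198, 198, 198, 234, 234, 230, 228, 221, 214, 211, 208, 199, 184, 199, 226, 234, 240, 233, 214, 185, 142, 144, 202, 229, 230, 230, 231, 232, 231, 232, 232, 232]
```

The press at 46 N changed nothing and the lever stays at its stop, so it is latched. Next is the handle.

Call:
{"method": "play_rows", "body": {"translation": [[-1, -45, 0], [-1, -90, 0], [-1, -135, 0], [-1, -168, 0], [-1, -168, 40], [-1, -168, 80], [-1, -168, 85], [-1, -168, 85]], "delta_rot": [[0, 0, 0], [0, 0, 0], [0, 0, 0], [0, 0, 0], [0, 0, 0], [0, 0, 0], [0, 0, 0], [0, 0, 0]], "gripper": [0.6, 0.6, 0.6, 0.6, 0.6, 0.6, 0.6, 0.6]}}

```text
time_s: 12.9
eef_pos: [0.4973, 0.0079, 0.1117]
tool_rot: [-0.002, 0.367, 0.93, -0.001]
ft_force: [-0.0, 0.3, -0.1]
width: 0.0502
gripper_force: 0.0
```

Run:
```python
from h import *
s=bot.sense();c=bot.get_calibration("wrist");im=bot.snapshot("wrist")[:,:,::-1].copy();cv2.imwrite("pics/w11.png",im)
g=np.array([.684,.7293]);gy=np.array([-.7293,.684]);e=s["eef_pos"];print(e,s["width"],"g",e[:2]@g,e[:2]@gy)
# dark bar rows in image
for gx in(.34,.348,.356):print(gx,proj(c,[*(gx*g-.3235*gy),.075]).round(1))
I=im.astype(int);m=(I.max(2)<70)
for y in range(190,262,6):
    d=np.flatnonzero(np.diff(np.r_[0,m[y,220:420].astype(int),0])).reshape(-1,2)+220;print(y,[tuple(map(int,q)) for q in d if q[1]-q[0]>6])
```

```text
[0.49734151 0.00792285 0.11169266] 0.05015723792205771 g 0.3459597250166549 -0.35729193514300567
0.34 [311.2 202.4]
0.348 [323.2 202.4]
0.356 [335.2 202.4]
190 []
196 []
202 []
208 [(311, 334)]
214 [(311, 334)]
220 [(311, 334)]
226 [(311, 334)]
232 [(311, 333)]
238 [(311, 333)]
244 [(311, 333)]
250 [(311, 333)]
256 [(311, 334)]
```

Call:
{"method": "play_rows", "body": {"translation": [[-2, 2, 25], [-2, 2, 45], [-2, 2, 58], [-2, 2, 66], [-2, 2, 66]], "delta_rot": [[0, 0, 0], [0, 0, 0], [0, 0, 0], [0, 0, 0], [0, 0, 0]], "gripper": [0.6, 0.6, 0.6, 0.6, 0.6]}}

```text
time_s: 13.45
eef_pos: [0.5017, 0.0082, 0.0471]
tool_rot: [-0.0, 0.367, 0.93, -0.0]
ft_force: [0.7, -0.1, -0.4]
width: 0.0523
gripper_force: 0.0
```

Call:
{"method": "play_rows", "body": {"translation": [[0, 0, 0], [0, 0, 0], [0, 0, 0], [0, 0, 0], [0, 0, 0], [0, 0, 0]], "delta_rot": [[0, 0, 0], [0, 0, 0], [0, 0, 0], [0, 0, 0], [0, 0, 0], [0, 0, 0]], "gripper": [0, 0, 0, 0, 0, 0], "newtons": 50}}

```text
time_s: 14.05
eef_pos: [0.5002, 0.0064, 0.0472]
tool_rot: [-0.001, 0.368, 0.93, -0.001]
ft_force: [-4.1, -3.2, 6.0]
width: 0.0145
gripper_force: 50.0
```

Call:
{"method": "play_rows", "body": {"translation": [[0, -5, 0], [0, -13, 0], [0, -22, 0], [0, -31, 0], [0, -40, 0], [0, -49, 0], [0, -58, 0], [0, -67, 0], [0, -75, 0], [0, -80, 0]], "delta_rot": [[0, 0, 0], [0, 0, 0], [0, 0, 0], [0, 0, 0], [0, 0, 0], [0, 0, 0], [0, 0, 0], [0, 0, 0], [0, 0, 0], [0, 0, 0]], "gripper": [0, 0, 0, 0, 0, 0, 0, 0, 0, 0]}}

```text
time_s: 15.05
eef_pos: [0.4504, -0.047, 0.0473]
tool_rot: [0.003, 0.367, 0.93, 0.003]
ft_force: [11.8, 8.0, -13.1]
width: 0.0147
gripper_force: 50.0
```

Call:
{"method": "play_rows", "body": {"translation": [[0, 0, 0], [0, 0, 0], [0, 0, 0]], "delta_rot": [[0, 0, 0], [0, 0, 0], [0, 0, 0]], "gripper": [0, 0, 0]}}

```text
time_s: 15.35
eef_pos: [0.4504, -0.047, 0.0473]
tool_rot: [0.003, 0.367, 0.93, 0.003]
ft_force: [9.7, 7.3, -10.1]
width: 0.0144
gripper_force: 50.0
```

Run:
```python
from h import *
s=bot.sense();e=s["eef_pos"];g=np.array([.684,.7293]);gy=np.array([-.7293,.684]);print(e,"g",e[:2]@g,s["ft_force"],s["width"])
for n in("wrist","top","scene"):
    c=bot.get_calibration(n);im=bot.snapshot(n)[:,:,::-1].copy();cv2.imwrite(f"pics/f_{n}.png",im)
    hsv=cv2.cvtColor(im,cv2.COLOR_BGR2HSV)
    u,v=proj(c,[*(.264*g-.4215*gy),.026]);print(n,"clip pred",u,v)
    k=((hsv[...,1]>100)&(hsv[...,0]>12)&(hsv[...,0]<35)).astype(np.uint8)
    N,L,st,ce=cv2.connectedComponentsWithStats(k)
    for i in range(1,N):
        if np.hypot(*(ce[i]-[u,v]))<30 and st[i,4]>5:print(st[i].tolist(),ce[i].round(1))
    for d in (-.007,0,.007):print(proj(c,[*((.264+d)*g-.4145*gy),.032]).round(1),end=" ")
    print()
    # paddle lever check
c=bot.get_calibration("top");im=cv2.imread("pics/f_top.png")
```

```text
[ 0.45040505 -0.04695518  0.04729681] g 0.27383264089167925 [  9.68922036   7.25439129 -10.111965  ] 0.014387718831789013
wrist clip pred 305.36990730630066 340.9417350535605
[294.5 336.8] [304.9 336.8] [315.4 336.8] 
top clip pred 341.7951381264716 285.47350533214666
[342.  289.3] [339.9 287.3] [337.9 285.3] 
scene clip pred 353.0419463458985 214.04030915357106
[361, 191, 4, 4, 10] [362.2 192.6]
[346, 204, 10, 14, 57] [349.1 211.1]
[356.8 210.8] [356.1 213. ] [355.4 215.2]
```

Call:
{"method": "play_rows", "body": {"translation": [[0, -5, 0], [0, -10, 0], [0, -11, 0], [0, -11, 0], [0, -11, 0], [0, -11, 0]], "delta_rot": [[0, 0, 0], [0, 0, 0], [0, 0, 0], [0, 0, 0], [0, 0, 0], [0, 0, 0]], "gripper": [0, 0, 0, 0, 0, 0]}}

```text
time_s: 16.1
eef_pos: [0.4432, -0.0547, 0.0473]
tool_rot: [0.003, 0.367, 0.93, 0.003]
ft_force: [10.9, 8.2, -12.2]
width: 0.0147
gripper_force: 50.0
```

Run:
```python
from h import *
s=bot.sense();e=s["eef_pos"];g=np.array([.684,.7293]);gy=np.array([-.7293,.684]);print(e,"g",e[:2]@g,s["ft_force"],s["width"])
for n in("wrist","top","scene"):
    im=bot.snapshot(n)[:,:,::-1].copy();cv2.imwrite(f"pics/g_{n}.png",im)
c=bot.get_calibration("wrist");I=cv2.imread("pics/g_wrist.png").astype(int);m=(I.max(2)<75)
for y in (190,200,210,220,228):
    d=np.flatnonzero(np.diff(np.r_[0,m[y,220:420].astype(int),0])).reshape(-1,2)+220;print(y,[tuple(map(int,q)) for q in d if q[1]-q[0]>6])
for gx in(.255,.263,.271):print(gx,proj(c,[*(gx*g-.33*gy),.075]).round(1))
# dark bar in scene and top
for n in("scene","top"):
    c=bot.get_calibration(n);I=cv2.imread(f"pics/g_{n}.png")
    for y in(-.395,-.325):print(n,proj(c,[*(.263*g+y*gy),.08]).round(1))
    hsv=cv2.cvtColor(I,cv2.COLOR_BGR2HSV);k=((hsv[...,1]>90)&(hsv[...,0]>12)&(hsv[...,0]<35)).astype(np.uint8)
    u,v=proj(c,[*(.263*g-.42*gy),.026]).astype(int);q=np.argwhere(k[v-12:v+12,u-14:u+14]);print("clip",u,v,len(q),(q.mean(0)[::-1]+[u-14,v-12]) if len(q) else None)
```

```text
[ 0.44319079 -0.0546994   0.0472974 ] g 0.263250226836922 [ 10.86569476   8.18275473 -12.21575096] 0.014694119167181052
190 [(220, 258)]
200 [(220, 258)]
210 [(220, 259)]
220 [(220, 257), (307, 335)]
228 [(220, 258), (305, 337)]
0.255 [303. 231.]
0.263 [319.6 231. ]
0.271 [336.1 231. ]
scene [365.6 200.7]
scene [396.1 206.9]
clip 353 213 67 [349.85074627 211.44776119]
top [335.2 291.7]
top [314.4 313.1]
clip 341 286 1 [338. 297.]
```

Run:
```python
from h import *
g=np.array([.684,.7293]);gy=np.array([-.7293,.684]);c=bot.get_calibration("scene")
for n,p,z in(("clip",(352.9,213.7),.026),("ptip0",(347.1,240.4),.032),("handle0",(373.3,232.4),.075)):
    X=onz(c,*p,z)[:2];print(n,X@g,X@gy)
# brass strip in the fresh scene view, on its rail rows
I=cv2.imread("pics/scene0.png");h=cv2.cvtColor(I,cv2.COLOR_BGR2HSV);k=((h[...,1]>90)&(h[...,0]>12)&(h[...,0]<35))
q=np.argwhere(k[200:222,340:365])+[200,340]
P=np.array([onz(c,x,y,.026)[:2] for y,x in q]);a,b=P@g,P@gy
s=(b>-.431)&(b<-.408);print(s.sum(),a[s].min(),a[s].max(),np.median(a[s]))
w=bot.sense();print(w["eef_pos"],w["qd"].round(4).max(),w["gripper_force"])
pb=cv2.imread("pics/g_scene.png").astype(int)
m=((pb.max(2)<75)&(pb[...,0]<=pb[...,2]+3)).astype(np.uint8);kk=np.zeros_like(m);kk[270:330,335:380]=m[270:330,335:380]
kk=cv2.morphologyEx(kk,cv2.MORPH_OPEN,np.ones((5,5)));N,L,st,ce=cv2.connectedComponentsWithStats(kk);print(st[1:].tolist(),ce[1:])
```

```text
clip 0.26300217770161693 -0.4219525627784337
ptip0 0.3479149278052776 -0.41521774666261746
handle0 0.3440179544873438 -0.3590316561737447
34 0.25484600226634435 0.2691681063768968 0.26203203161385247
[ 0.44320703 -0.0546888   0.0472903 ] 0.0012 49.99649405479431
[[343, 296, 22, 21, 357]] [[353.55742297 305.94397759]]
```

Call:
{"method": "play_rows", "body": {"translation": [[0, -1, 0], [0, -1, 0], [0, -1, 0], [0, -1, 0], [0, -1, 0], [0, -1, 0]], "delta_rot": [[0, 0, 0], [0, 0, 0], [0, 0, 0], [0, 0, 0], [0, 0, 0], [0, 0, 0]], "gripper": [0, 0, 0, 0, 0, 0]}}

```text
time_s: 16.85
eef_pos: [0.4428, -0.0552, 0.0473]
tool_rot: [0.003, 0.367, 0.93, 0.004]
ft_force: [11.5, 9.3, -11.6]
width: 0.0149
gripper_force: 50.0
```

```bash
python3 -c "
from workcell import bot
print(bot.job_done())"
```

```text
the job is handed in; nothing more can be done
None
```

I handed the job in at 16.9 s with the lock lever down and the gripper holding the slide at 50 N; the hand-in returned no verdict. The pointer is within about 2 mm of the clip's middle by my measurement, and the lever sits at its stop at about 0.36–0.42 rad (0.36 needed).

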